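# Switch off and park the tub shuttle

### The arm

A 6-joint arm with a two-finger parallel gripper is mounted at the origin on a cart in front of the work surface, level with it; the furniture and walls round the work are solid. World frame = base frame: x ahead of the robot, y to its left, z up, the work surface at z = 0. Lengths are in m, angles in rad, forces in N, time in s.
With the tool pointing down it reaches from about 0.25 to 0.775 m from the base axis. Payload 8.9 kg.
Tool frame: the origin (TCP) lies between the finger pads; the fingertips stand 14 mm ahead of it and the grasp point (between the pads) lies 5 mm behind it; x points along the fingers, y is the direction in which the jaws open and shut, and the axes are right-handed (so a half turn about x gives the same grasp; the last joint's range is limited). The gripper opens to 85 mm and grips with 20 to 120 N. Pads are 22 mm wide; open, the fingers measure 114 mm over their backs; the gripper's body (76 mm by 85 mm) begins 54 mm behind the grasp point. The pads swing forward as they close: fully open they stand 13 mm farther back than shut.
Start: joints at [1.202, 0.291, -0.153, 1.127, 0, 1.431], TCP at [0.12, 0.511, 0.245] pointing down, gripper open.
Joint ranges: [-2.52, 2.52], [-0.91, 1.74], [-1.3, 1.37], [-1.96, 2.02], [-1.52, 1.47], [-3.14, 3.14]. Speed limits (rad/s): [2.22, 2.22, 2.79, 3.14, 3.14, 3.14].

### API

Orientations are given as a unit quaternion [x, y, z, w].
In Python, from station import manip gives the robot as it stands. Calls block until the motion is done:
- manip.move_to(position, orientation): joint-space move of the TCP to a pose.
- manip.line_to(position, ori=None, max_speed=0.15, guard=None): straight line of the TCP; ori=None keeps the orientation; max_speed is the mean speed in m/s. With guard (N) it stops when the force on the tool has changed by that much, and returns True; else False.
- manip.move_joints(angles): joint-space move.
- manip.move_gripper(opening, f_grip=None): opening from 0.0 (shut) to 1.0 (fully open); f_grip is the grip in N (None keeps the last); returns when the fingers have stopped.
- manip.sleep(seconds).
- manip.ik(position, orientation): joint angles nearest the present ones, or None.
- manip.get_obs(): the state.
- manip.get_image(name): name is "scene" or "top" or "wrist"; returns a dict with "frame" (384x512x3 uint8, blue, green, red), "camera_matrix" (3x3 intrinsics, pixels), "dist_coeffs" ([k1, k2, p1, p2, k3] as OpenCV has them; the pictures are not rectified), "R" (3x3) and "t" (3): a world point X has camera coordinates R X + t; the wrist camera has in their place "tool_from_camera" (4x4, takes a point from camera to tool coordinates, whose origin is the TCP and whose axes are the tool frame's). Camera axes: x right, y down, z forward; pixel columns grow to the right and rows downward; lengths in m; the calibration is good to about 2 mm. A picture is of the moment at which its call begins: read the wrist's pose just before it. There is no depth.
A pose or a line that the arm cannot do raises manip.IKError and nothing moves.
- manip.close_job(): hands the job in, once; it reports no verdict.
The state is a dict: "time": time; "qpos": joint angles; "dq": joint speeds; "effort": joint torques, N m; "position": TCP position; "tcp_rot": TCP orientation; "contact_force": force on the tool from outside, world axes, zero at the start; "wrist_torque": the same for the moment, N m; "finger_gap": opening from 0.0 (shut) to 1.0 (fully open).
Only numpy, scipy, OpenCV 4.12 (cv2) and the standard library are available. Lean on these libraries where they do the work, as an engineer would, in place of code of your own. Each camera call takes 0.05 s, during which the arm holds its last target.

### The job

The tub shuttle has to be shut down and parked. First set the ball-ended lever on the grey switch box from its leaning position to its upright centre 'off' position, without throwing it through to the other side, and let go of it; next take the bottle that stands in the shuttle's track and stand it upright on the table top, off the track, without tipping it over; then lift the black release bar on the carriage, slide the carriage until the bar is level with the tall flag post on the track's edge, and let the bar drop home into that notch. Leave the steel cup, the small brown bottle and the open tub round the switch box where they stand.

Things in the scene. Friction and masses are not known exactly. Their poses are not given: they have to be found in the camera images.
- toggle_knob (a point): Centre of the black ball (28 mm diameter) on the switch lever: pinch it from above with the fingers closing along any level line, or push it. It is 70 mm from the lever's hinge, which runs level along the switch box's y axis through the box's middle, 28 mm above the table; upright, the ball centre is 98 mm above the table. The rod below it is 10 mm thick.
- toggle (a joint): Angle of the switch lever (rad): 0 upright = off; positive leans to the box's +x; stops at +0.44 and -0.44. Starts near +0.44. Within about 0.2 rad of upright it springs to 0 by itself; beyond that it snaps out to the stop on that side. Moving it from there takes about 6 N at the ball, but only about 2 N to leave the centre. Never let it go below -0.25.
- switch_box: Grey switch box fixed to the table, 96 mm (its x) by 72 mm (its y) by 50 mm high, origin at the centre of its underside, turned any way. The lever stands up from the middle of its top and swings in its x-z plane. Three loose things stand close round it on its +y, -y and -x sides.
- track: Shuttle track fixed to the table; origin on the table. Its base plate, 10 mm thick, spans x = -115 to +95 mm, y = -132 to +132 mm of its frame; x points away from the robot, turned 0 to 0.5 rad to its right. Two rails along y, 12 mm wide, tops at z = 26 mm, at x = -45 and +75 mm. At x = -70 mm a comb up to z = 30 mm with four notches at y = -67.5, -22.5, +22.5, +67.5 mm.
- carriage (a joint): Position of the carriage, and of the release bar, along the track's +y (m); stops at -0.075 and +0.075. Starts caught at the notch at +0.0675. Its plate is 100 mm long (y), x from -55 to +91 mm, top at z = 36 mm, and carries a fixed open tub 96 mm across with its rim at z = 91 mm. With the bar lifted it slides with about 1 N of friction.
- bar_grip (a point): Centre of the black release bar, level, 62 mm long along the track's x, 15 by 15 mm in section, on two upright rods; at x = -50.5 mm in the track's frame, 83 mm above the table when down. Free height below it: 39 mm; the carriage's tub begins about 13 mm beyond its far end. Pinch it from above with the fingers closing along the track's y.
- release_bar (a joint): Height by which the release bar is lifted (m): 0 = down, pin home in a notch; stop at 0.024. The pin clears the comb above 0.017: hold it at about 0.020 while sliding. Lifting it takes about 10 N against a spring. Let go between notches, it slides down into the nearest (exactly half-way it may hang on the ridge), with 1.5 mm of play there.
- flag: The tall flag post on the track's robot-side edge: a steel post with a flat level plate, 30 mm wide and about 38 mm long, pointing to the comb, 40 mm above the base plate; at x = -102 mm in the track's frame, beside the notch at y = -67.5, -22.5 or +22.5 mm; origin at its foot, axes parallel to the track's. Low studs (12 mm high) stand beside the other two of these notches.
- bottle_mid (a point): Centre, half-way up, of the brown dye bottle with a black cap that stands in the track's channel, at x about +15 mm: 42 mm diameter, 85 mm high (body up to 70 mm, then the cap), about 0.1 kg; standing on the table its centre is 42.5 mm up. Free table for it: round the bystanders and the switch box (world x under 0.65, y from -0.36 to 0), but beyond x = 0.49 only right of y = -0.19 (fixed tubs).
- cup_mid (a point): Centre, half-way up, of the steel cup beside the switch box: 72 mm diameter, 82 mm high. Bystander.
- vial_mid (a point): Centre, half-way up, of the small brown bottle with a white cap beside the switch box: 30 mm diameter, 62 mm high. Bystander.
- tub_mid (a point): Centre, half-way up, of the loose open tub beside the switch box: 96 mm diameter, 55 mm high. Bystander.
Not all that is in view belongs to the job. Leave any red or yellow look-alike of the part that bears bottle_mid alone.

How it is judged:
On the way, in this order (a step that is already met when the one before it is completed fails the run):
1. the lever is in its centre off position and let go (value of joint toggle between -0.06 and 0.06 rad and contact force between the fingers and toggle below 0.1 N), for 0.2 s.
2. the bottle stands upright on the table, off the track, and is let go (height (world z) of bottle_mid between 0.036 and 0.048 m and angle between bottle_mid's own z axis and vertical below 0.12 rad and contact force between the fingers and bottle below 0.1 N), for 0.2 s.
3. the carriage is caught in the notch beside the flag with the bar fully down (y of bar_grip in the frame of flag between -0.008 and 0.008 m and value of joint release_bar below 0.004 m), for 0.2 s.
At the end, for the whole second after the job is handed in: The lever is upright (within 0.06 rad of 0), the bottle stands upright and still on the table top off the track (tilt under 0.12 rad), and the carriage is caught in the notch beside the flag: release bar within 8 mm of the flag along the track and down to within 4 mm (all of step 3 and value of joint toggle between -0.06 and 0.06 rad and height (world z) of bottle_mid between 0.036 and 0.048 m and angle between bottle_mid's own z axis and vertical below 0.12 rad and linear speed of bottle below 0.02 m/s); the robot touches nothing.
It fails at once if the lever is thrown through to the opposite side (value of joint toggle below -0.25 rad).
It fails at once if the bottle is tipped over (angle between bottle_mid's own z axis and vertical above 0.6 rad).
It fails at once if the steel cup is displaced by more than 3 cm or tipped (distance of cup_mid from where it was at the start of the episode above 0.03 m or angle between cup_mid's own z axis and vertical above 0.4 rad).
It fails at once if the small brown bottle is displaced by more than 3 cm or tipped (distance of vial_mid from where it was at the start of the episode above 0.03 m or angle between vial_mid's own z axis and vertical above 0.4 rad).
It fails at once if the loose tub is displaced by more than 3 cm or tipped (distance of tub_mid from where it was at the start of the episode above 0.03 m or angle between tub_mid's own z axis and vertical above 0.4 rad).
It also fails if it takes over 61 s, if anything falls off the work surface, if the arm or the gripper's body presses on something with over 40 N, if the wrist force passes 120 N, or if a joint passes its speed limit or range.

## Working session

There is one attempt and no reset: what is moved stays moved. The work goes in short steps, each a Python script; the robot and the scene stay as the last script left them, time stands still between calls to the robot, and variables do not carry over. Pictures are saved under pics/ and viewed, and the job is handed in when it is done.

```bash
ls; mkdir -p pics; python3 - <<'E'
from station import manip
import cv2,numpy as np
for n in ["scene","top","wrist"]:
    d=manip.get_image(n); cv2.imwrite(f"pics/{n}0.png",d["frame"])
    print(n,{k:np.round(v,4).tolist() for k,v in d.items() if k!="frame"})
o=manip.get_obs();print(o)
E
```

```text
pics
scene {'camera_matrix': [[353.7686, 0.0, 258.6804], [0.0, 353.7686, 190.2716], [0.0, 0.0, 1.0]], 'dist_coeffs': [-0.1034, 0.0, 0.0, 0.0, 0.0], 'R': [[0.8865, -0.4625, 0.0137], [-0.1786, -0.3694, -0.9119], [0.4269, 0.806, -0.4101]], 't': [-0.4086, 0.1508, 0.7444]}
top {'camera_matrix': [[381.8093, 0.0, 252.8018], [0.0, 381.8093, 188.1579], [0.0, 0.0, 1.0]], 'dist_coeffs': [-0.0, 0.0, 0.0, 0.0, 0.0], 'R': [[-0.028, -0.9995, -0.0175], [-0.9963, 0.0293, -0.0804], [0.0808, 0.0152, -0.9966]], 't': [-0.0347, 0.435, 1.0375]}
wrist {'camera_matrix': [[312.8986, 0.0, 252.3794], [0.0, 312.8986, 192.3887], [0.0, 0.0, 1.0]], 'dist_coeffs': [0.0118, 0.0, 0.0, 0.0, 0.0], 'tool_from_camera': [[-0.0004, -0.3218, 0.9468, -0.1288], [1.0, -0.0021, -0.0003, -0.0007], [0.0021, 0.9468, 0.3218, -0.0819], [0.0, 0.0, 0.0, 1.0]]}
{'time': 0.15, 'qpos': array([ 1.20166673e+00,  2.91139314e-01, -1.53969623e-01,  1.12671724e+00,
       -2.81448026e-05,  1.43152747e+00]), 'dq': array([ 0.00066633, -0.00142452,  0.00214068,  0.00137788,  0.00036596,
        0.00021361]), 'effort': array([ 1.13529582e-03, -5.37371814e+01,  3.31520462e+01,  1.14359622e-02,
       -1.82659992e-04,  1.75503328e-05]), 'position': array([0.1194828 , 0.5108758 , 0.24486402]), 'tcp_rot': array([ 0.08073433,  0.70252368, -0.08144415,  0.70235981]), 'contact_force': array([ 0.27050876,  0.64396012, -0.54376474]), 'wrist_torque': array([-0.01432135, -0.04109702, -0.00933176]), 'finger_gap': 1.00290011046524}
```

View pics/top0.png

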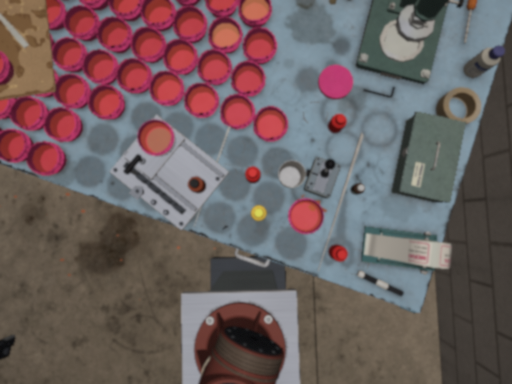

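View pics/scene0.png

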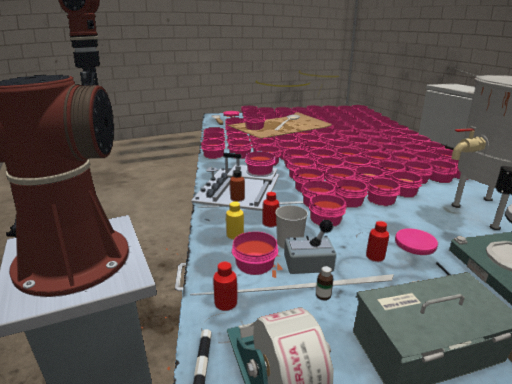

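```bash
python3 - <<'E'
import cv2
a=cv2.imread("pics/top0.png")
cv2.imwrite("pics/topA.png",cv2.resize(a[105:240,100:240],None,fx=5,fy=4.44*1.0,interpolation=cv2.INTER_CUBIC)) if 0 else cv2.imwrite("pics/topA.png",cv2.resize(a[110:230,100:240],None,fx=5,fy=5,interpolation=cv2.INTER_CUBIC))
cv2.imwrite("pics/topB.png",cv2.resize(a[125:245,240:380],None,fx=5,fy=5,interpolation=cv2.INTER_CUBIC))
b=cv2.imread("pics/scene0.png")
cv2.imwrite("pics/sceneA.png",cv2.resize(b[145:295,180:380],None,fx=4,fy=4,interpolation=cv2.INTER_CUBIC))
E
```

```text
(no output)
```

View pics/topA.png

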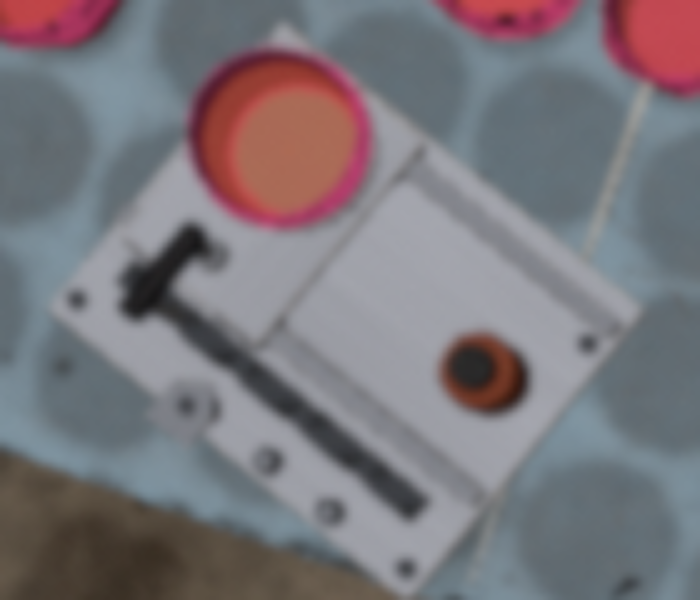

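View pics/topB.png

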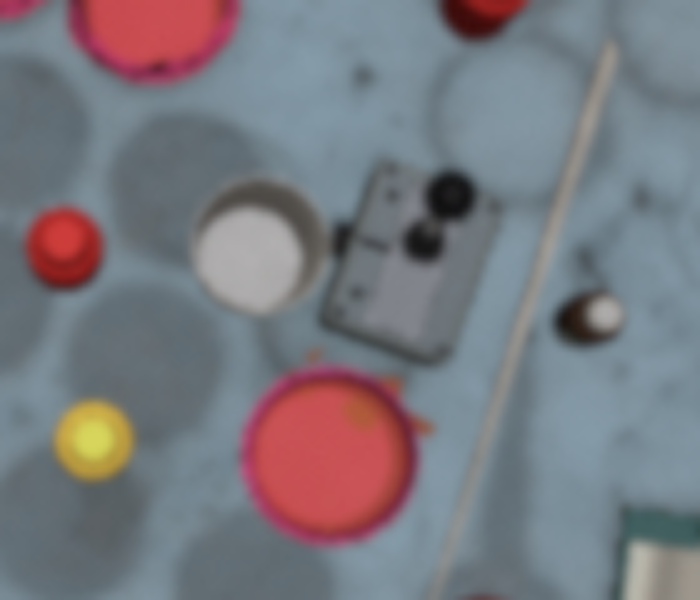

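View pics/sceneA.png

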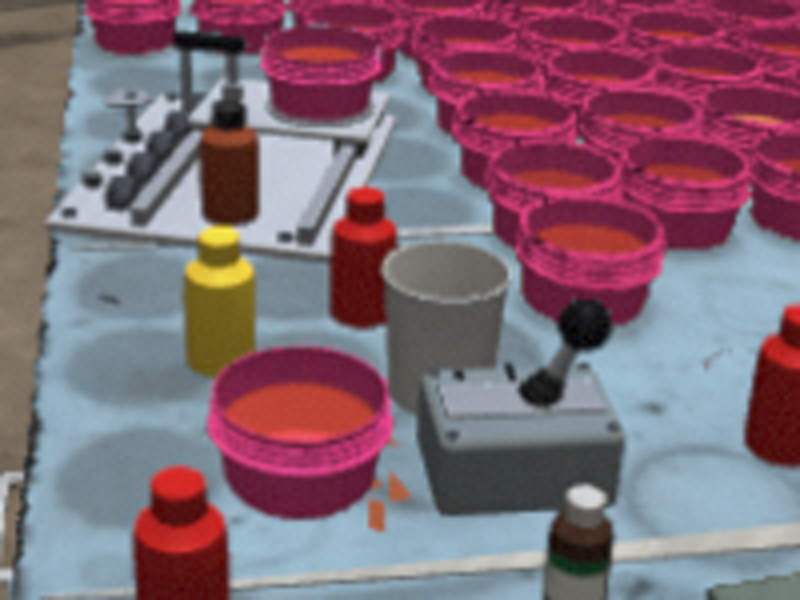

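```bash
cat > h.py <<'E'
import numpy as np,cv2
from scipy.spatial.transform import Rotation as Ro
def ray(d,uv,pose=None):
    p=cv2.undistortPoints(np.array(uv,float).reshape(-1,1,2),d["camera_matrix"],d["dist_coeffs"]).reshape(-1,2)
    v=np.c_[p,np.ones(len(p))]
    if "R" in d: R,t=np.array(d["R"]),np.array(d["t"]); return -R.T@t, v@R
    T=np.array(d["tool_from_camera"]); P,q=pose; W=Ro.from_quat(q).as_matrix()
    return P+W@T[:3,3], v@T[:3,:3].T@W.T
def onz(d,uv,z,pose=None):
    o,v=ray(d,uv,pose); return o+v*((z-o[2])/v[:,2])[:,None]
def proj(d,X,pose=None):
    X=np.atleast_2d(X).astype(float)
    if "R" in d: R,t=np.array(d["R"]),np.array(d["t"])
    else:
        T=np.array(d["tool_from_camera"]);M=np.eye(4);M[:3,:3]=Ro.from_quat(pose[1]).as_matrix();M[:3,3]=pose[0]
        C=np.linalg.inv(M@T);R,t=C[:3,:3],C[:3,3]
    return cv2.projectPoints(X,cv2.Rodrigues(R)[0],t,d["camera_matrix"],d["dist_coeffs"])[0].reshape(-1,2)
def down(yaw):
    "tool x down, tool y (jaw) at world angle yaw"
    x=np.array([0,0,-1.]);y=np.array([np.cos(yaw),np.sin(yaw),0]);
    return Ro.from_matrix(np.c_[x,y,np.cross(x,y)]).as_quat()
E
python3 - <<'E'
from station import manip
from h import *
np.set_printoptions(precision=4,suppress=True)
d=manip.get_image("top")
A=lambda l:[(100+x/5-.4,110+y/5-.4) for x,y in l]
B=lambda l:[(240+x/5-.4,125+y/5-.4) for x,y in l]
P=onz(d,A([(55,305),(285,25),(640,315),(405,598)]),.01);print("plate",P, np.linalg.norm(P-np.roll(P,-1,0),axis=1))
tr=np.array([[-.115,.132],[.095,.132],[.095,-.132],[-.115,-.132]])
M,_=cv2.estimateAffinePartial2D(tr,P[:,:2]);print(M,np.arctan2(M[1,0],M[0,0]),np.hypot(M[1,0],M[0,0]))
th=np.arctan2(M[1,0],M[0,0]);R=np.array([[np.cos(th),-np.sin(th)],[np.sin(th),np.cos(th)]]);c=P[:,:2].mean(0)-R@[-.01,0]
f=lambda uv,z:(onz(d,uv,z)[:,:2]-c)@R
print("c",c,"studs",f(A([(268,460),(330,512)]),.022),"post(50mm)",f(A([(190,402)]),.05),"bar",f(A([(165,270)]),.0905))
q=f(A([(471,365)]),.085);print("bottle",q,onz(d,A([(471,365)]),.085),"carr tub",f(A([(280,135)]),.091))
P=onz(d,B([(380,160),(500,205),(440,362),(322,325)]),.05);print("box",P,P.mean(0),np.linalg.norm(P-np.roll(P,-1,0),axis=1))
print("ball",onz(d,B([(450,195)]),.0913),"leverbase",onz(d,B([(425,242)]),.055))
print("cup",onz(d,B([(260,247)]),.082),"tub",onz(d,B([(330,455)]),.055),"vial",onz(d,B([(604,313)]),.062))
E
```

```text
plate [[0.4957 0.351  0.01  ]
 [0.6518 0.22   0.01  ]
 [0.4801 0.0221 0.01  ]
 [0.3264 0.1558 0.01  ]] [0.2038 0.262  0.2037 0.2584]Traceback (most recent call last):
  File "<stdin>", line 9, in <module>
cv2.error: OpenCV(4.12.0) /io/opencv/modules/calib3d/src/ptsetreg.cpp:1108: error: (-215:Assertion failed) count >= 0 && to.checkVector(2) == count in function 'estimateAffinePartial2D'
```

```bash
python3 - <<'E'
from station import manip
from h import *
np.set_printoptions(precision=4,suppress=True)
d=manip.get_image("top")
A=lambda l:[(100+x/5-.4,110+y/5-.4) for x,y in l]
B=lambda l:[(240+x/5-.4,125+y/5-.4) for x,y in l]
P=onz(d,A([(55,305),(285,25),(640,315),(405,598)]),.01)
tr=np.array([[-.115,.132],[.095,.132],[.095,-.132],[-.115,-.132]])
M,_=cv2.estimateAffinePartial2D(tr,np.ascontiguousarray(P[:,:2]));print(M,np.arctan2(M[1,0],M[0,0]),np.hypot(M[1,0],M[0,0]))
th=np.arctan2(M[1,0],M[0,0]);R=np.array([[np.cos(th),-np.sin(th)],[np.sin(th),np.cos(th)]]);c=P[:,:2].mean(0)-R@[-.01,0]
f=lambda uv,z:(onz(d,uv,z)[:,:2]-c)@R
print("c",c,"studs",f(A([(268,460),(330,512)]),.022),"post(50mm)",f(A([(190,402)]),.05),"bar",f(A([(165,270)]),.0905))
q=f(A([(471,365)]),.085);print("bottle",q,onz(d,A([(471,365)]),.085),"carr tub",f(A([(280,135)]),.091))
P=onz(d,B([(380,160),(500,205),(440,362),(322,325)]),.05);print("box",P,P.mean(0),np.linalg.norm(P-np.roll(P,-1,0),axis=1))
print("ball",onz(d,B([(450,195)]),.0913),"leverbase",onz(d,B([(425,242)]),.055))
print("cup",onz(d,B([(260,247)]),.082),"tub",onz(d,B([(330,455)]),.055),"vial",onz(d,B([(604,313)]),.062))
E
```

```text
[[ 0.7419  0.6397  0.4959]
 [-0.6397  0.7419  0.1808]] -0.7116038598900631 0.9796284295776013
c [0.4961 0.1807] studs [[-0.1004 -0.024 ]
 [-0.1005 -0.0691]] post(50mm) [[-0.0992  0.022 ]] bar [[-0.0494  0.0649]]
bottle [[ 0.0129 -0.0896]] [[0.4473 0.1044 0.085 ]] carr tub [[0.0426 0.0641]]
box [[ 0.5113 -0.2187  0.05  ]
 [ 0.485  -0.2818  0.05  ]
 [ 0.4017 -0.2461  0.05  ]
 [ 0.4233 -0.1842  0.05  ]] [ 0.4553 -0.2327  0.05  ] [0.0683 0.0905 0.0656 0.0945]
ball [[ 0.4854 -0.2476  0.0913]] leverbase [[ 0.4656 -0.24    0.055 ]]
cup [[ 0.4625 -0.1499  0.082 ]] tub [[ 0.354  -0.1852  0.055 ]] vial [[ 0.4244 -0.3311  0.062 ]]
```

```bash
python3 - <<'E'
from station import manip
from h import *
np.set_printoptions(precision=4,suppress=True)
d=manip.get_image("top")
B=lambda l:[(240+x/5-.4,125+y/5-.4) for x,y in l]
print("red1,yellow",onz(d,B([(65,238),(92,438)]),.085),"red far",onz(d,B([(490,0)]),.085),"stick",onz(d,B([(610,45),(440,595)]),.005))
# edge of table
print("edge",onz(d,[(100,190),(200,228),(300,262),(410,308)],0))
yb=-.39+np.pi/2
for y in (yb,yb-np.pi):
    print(y,manip.ik([.47,-.24,.25],down(y)))
for y in (.859,.859-np.pi): print(y,manip.ik([.49,.23,.2],down(y)))
for y in (-.7116,-.7116+np.pi): print(y,manip.ik([.45,.1,.2],down(y)))
# wrist cam offset directions
print(Ro.from_quat(down(yb)).as_matrix())
E
```

```text
red1,yellow [[ 0.4699 -0.0489  0.085 ]
 [ 0.366  -0.0598  0.085 ]] red far [[ 0.5882 -0.2741  0.085 ]] stick [[ 0.5798 -0.3573  0.005 ]
 [ 0.2757 -0.2486  0.005 ]]
edge [[ 0.4427  0.385   0.    ]
 [ 0.3281  0.1035  0.    ]
 [ 0.2271 -0.1714  0.    ]
 [ 0.0959 -0.4651  0.    ]]
1.1807963267948964 [-0.6107  0.2933 -0.1372  1.1403  0.     -0.2207]
-1.9607963267948967 [-0.6107  0.2933 -0.1372  1.1403  0.      2.9209]
0.859 [ 0.3038  0.3506 -0.1905  1.0297  0.      1.0156]
-2.282592653589793 [ 0.3038  0.3506 -0.1905  1.0297  0.     -2.126 ]
-0.7116 [ 0.0599  0.2034 -0.3952  0.9722  0.      2.3423]
2.4299926535897933 [ 0.0599  0.2034 -0.3952  0.9722  0.     -0.7993]
[[ 0.      0.3802  0.9249]
 [ 0.      0.9249 -0.3802]
 [-1.      0.      0.    ]]
```

```bash
python3 - <<'E'
from station import manip
from h import *
np.set_printoptions(precision=4,suppress=True)
yb=-.39+np.pi/2
manip.move_to([.45,-.232,.25],down(yb))
o=manip.get_obs(); d=manip.get_image("wrist")
import pickle; pickle.dump((o,d),open("w1.pkl","wb"))
cv2.imwrite("pics/w1.png",cv2.resize(d["frame"],None,fx=1.5,fy=1.5)); print(o["position"],o["time"])
E
```

```text
[ 0.4503 -0.2314  0.25  ] 3.1583
```

View pics/w1.png

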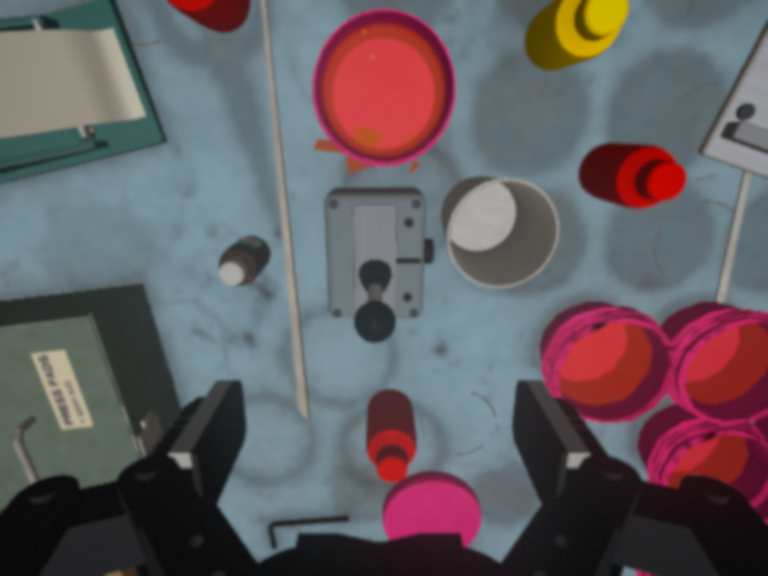

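```bash
python3 - <<'E'
from h import *
import pickle
np.set_printoptions(precision=4,suppress=True)
o,d=pickle.load(open("w1.pkl","rb")); p=(o["position"],o["tcp_rot"])
s=lambda l:[((x+.5)/1.5-.5,(y+.5)/1.5-.5) for x,y in l]
P=onz(d,s([(326,190),(423,190),(425,318),(330,318)]),.05,p);print(P,P.mean(0),np.linalg.norm(P-np.roll(P,-1,0),axis=1))
for a,b in((0,3),(1,2)): v=P[b]-P[a];print(np.arctan2(v[1],v[0]))
g=cv2.cvtColor(d["frame"],cv2.COLOR_BGR2GRAY)
m=((g<70).astype(np.uint8)*255)[185:235,225:275]
for r in m[::2]: print("".join("#" if x else "." for x in r[::1]))
print("ball",onz(d,s([(375,321)]),.0913,p))
print("tub",onz(d,s([(384,87)]),.055,p),"cup",onz(d,s([(503,232)]),.082,p),"yel",onz(d,s([(605,15)]),.085,p))
E
```

```text
[[ 0.3973 -0.2495  0.05  ]
 [ 0.4228 -0.1877  0.05  ]
 [ 0.5126 -0.2199  0.05  ]
 [ 0.4852 -0.2863  0.05  ]] [ 0.4545 -0.2359  0.05  ] [0.0669 0.0954 0.0718 0.0953]
-0.39572070281145555
-0.34478393361874543
................###################...............
................##################................
.................################.................
..................####.......###..................
....................#.............................
..................................................
.............................................####.
.............................................###..
....................#########.....................
..................##############..................
...............####################...............
..............######################..............
............#########################.............
............##########################............
............##########################............
............##########################............
............##########################............
.............########################.............
..............######################..............
................###################...............
..................##############..................
......................######......................
..................................................
..................................................
..................................................
ball [[ 0.4846 -0.2489  0.0913]]
tub [[ 0.3524 -0.1881  0.055 ]] cup [[ 0.4625 -0.1509  0.082 ]] yel [[ 0.3673 -0.0635  0.085 ]]
```

```bash
python3 - <<'E'
from station import manip
from h import *
np.set_printoptions(precision=4,suppress=True)
a=-.385;q=down(a+np.pi/2);ux=np.array([np.cos(a),np.sin(a),0])
b=np.array([.484,-.248,.0913]); hinge=b-.07*(np.sin(.44)*ux+np.array([0,0,np.cos(.44)]))
print(hinge)
manip.move_gripper(.55,f_grip=25)
manip.move_to([b[0],b[1],.16],q)
print(manip.line_to([b[0],b[1],.087],max_speed=.12,guard=8),manip.get_obs()["position"])
manip.move_gripper(0.0,f_grip=25)
o=manip.get_obs();print(o["finger_gap"],o["contact_force"],o["time"])
for t in (.33,.22,.11,0.):
    p=hinge+.07*(np.sin(t)*ux+np.array([0,0,np.cos(t)]))-[0,0,.0043]
    manip.line_to(p,max_speed=.08); o=manip.get_obs();print(t,o["position"],o["contact_force"],o["finger_gap"])
d=manip.get_image("wrist");cv2.imwrite("pics/w2.png",d["frame"])
E
```

```text
[ 0.4564 -0.2368  0.028 ]
False [ 0.4846 -0.2485  0.0882]
0.30601282333124014 [-1.5003  0.153   6.1005] 5.225
0.33 [ 0.4785 -0.2461  0.0909] [ 3.4052 -1.886   4.0983] 0.3045498718468688
0.22 [ 0.4712 -0.2431  0.0927] [ 1.7266 -1.1126  5.844 ] 0.3038206270179263
0.11 [ 0.4634 -0.2399  0.0937] [ 0.762  -0.9179  6.938 ] 0.3037598072859641
0.0 [ 0.4555 -0.2367  0.0939] [-1.2886 -1.2553  7.1671] 0.3065820910311723
```

View pics/w2.png

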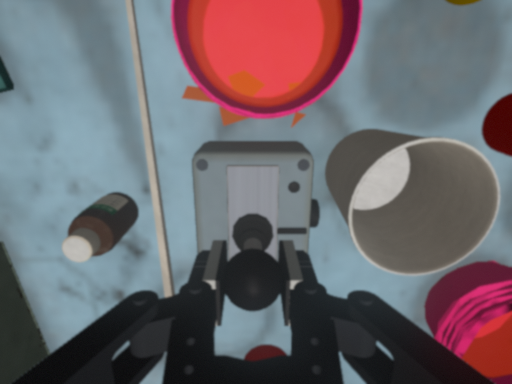

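```bash
python3 - <<'E'
from station import manip
from h import *
np.set_printoptions(precision=4,suppress=True)
manip.move_gripper(.55)
manip.sleep(.1)
p=manip.get_obs()["position"]
manip.line_to([p[0],p[1],.2],max_speed=.15)
o=manip.get_obs();d=manip.get_image("wrist");cv2.imwrite("pics/w3.png",d["frame"]);print(o["time"],proj(d,[.4564,-.2368,.098],(o["position"],o["tcp_rot"])))
E
```

```text
7.5667 [[252.888  197.9231]]
```

View pics/w3.png

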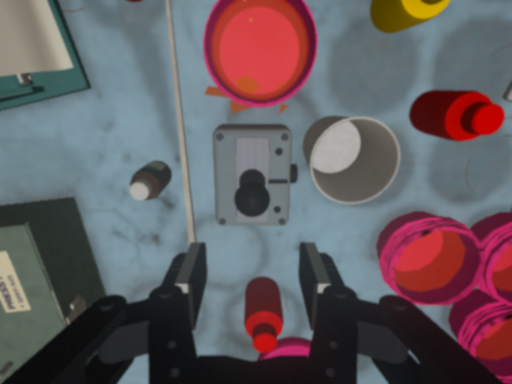

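```bash
python3 - <<'E'
from station import manip
from h import *
import pickle
np.set_printoptions(precision=4,suppress=True)
manip.move_gripper(.75,f_grip=30)
p=manip.get_obs()["position"]
manip.move_to([.46,.15,.24],down(.859))
o=manip.get_obs(); d=manip.get_image("wrist");pickle.dump((o,d),open("w4.pkl","wb"))
cv2.imwrite("pics/w4.png",cv2.resize(d["frame"],None,fx=1.5,fy=1.5)); print(o["position"],o["time"])
E
```

```text
[0.4603 0.1494 0.2399] 9.3667
```

View pics/w4.png

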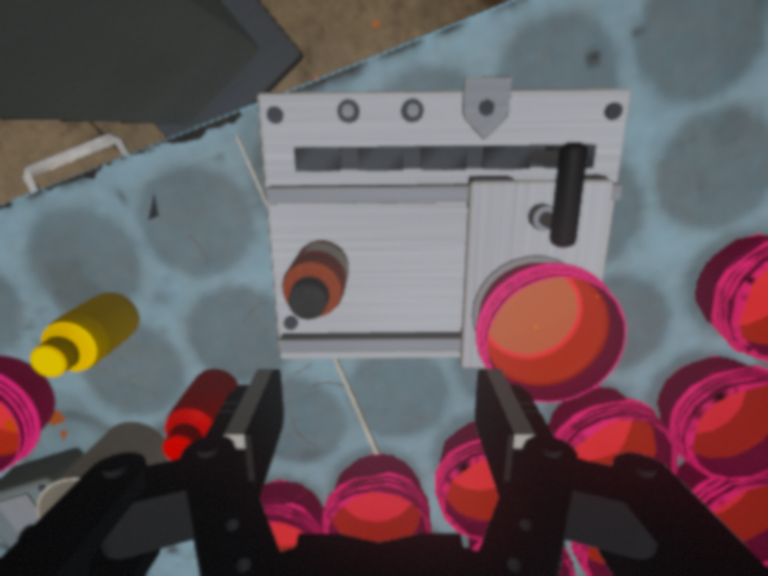

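```bash
python3 - <<'E'
from h import *
import pickle
np.set_printoptions(precision=4,suppress=True)
o,d=pickle.load(open("w4.pkl","rb")); p=(o["position"],o["tcp_rot"])
s=lambda l:[((x+.5)/1.5-.5,(y+.5)/1.5-.5) for x,y in l]
Z=lambda l,z:onz(d,s(l),z,p)
P=Z([(258,95),(629,90),(280,358)],.01);print(P,np.linalg.norm(P[1]-P[0]),np.linalg.norm(P[2]-P[0]))
v=P[1]-P[0];th=np.arctan2(v[1],v[0])-np.pi/2;print("th",th)
th=-.7116 if abs(th+.7116)<.01 else th
R=np.array([[np.cos(th),-np.sin(th)],[np.sin(th),np.cos(th)]])
c0=P[0,:2]-R@[-.115,-.132];c1=P[1,:2]-R@[-.115,.132];c2=P[2,:2]-R@[.095,-.132];print(c0,c1,c2);c=(c0+c1+c2)/3
f=lambda l,z:(Z(l,z)[:,:2]-c)@R
print("c",c,"studs",f([(348,110),(413,110)],.022),"flag",f([(487,107)],.05))
B=Z([(574,145),(565,243),(570,194)],.0905);print("bar",B,np.linalg.norm(B[0]-B[1]),f([(574,145),(565,243),(570,194)],.0905))
print("bottle",Z([(309,297)],.095),f([(309,297)],.095),"base",f([(325,258)],.01),"tub",f([(551,331)],.091))
E
```

```text
[[0.3255 0.1531 0.01  ]
 [0.4943 0.3523 0.01  ]
 [0.4825 0.0189 0.01  ]] 0.261113633786831 0.20658836871150205
th -0.7030582872671954
[0.4988 0.178 ] [0.4952 0.1773] [0.4967 0.1809]
c [0.4969 0.1787] studs [[-0.1027 -0.0673]
 [-0.1026 -0.0225]] flag [[-0.1032  0.0224]]
bar [[0.4773 0.2805 0.0905]
 [0.5216 0.245  0.0905]
 [0.4989 0.2636 0.0905]] 0.0566865369440965 [[-0.0813  0.0643]
 [-0.0246  0.0664]
 [-0.0539  0.0656]]
bottle [[0.4444 0.1056 0.095 ]] [[ 0.008  -0.0896]] base [[ 0.0059 -0.0888]] tub [[0.0332 0.0644]]
```

```bash
python3 - <<'E'
from station import manip
from h import *
np.set_printoptions(precision=4,suppress=True)
q=down(.859)
print([manip.ik(p,q) for p in ([.295,-.115,.2],[.295,-.115,.042])])
manip.move_to([.445,.105,.17],q)
o0=manip.get_obs()
print(manip.line_to([.445,.105,.052],max_speed=.12,guard=8))
manip.move_gripper(0.0,f_grip=30)
o=manip.get_obs();print(o["finger_gap"],o["contact_force"]-o0["contact_force"],o["position"],o["time"])
manip.line_to([.445,.105,.2],max_speed=.12)
o=manip.get_obs();print(o["finger_gap"],o["contact_force"]-o0["contact_force"],o["position"],o["time"])
d=manip.get_image("wrist");cv2.imwrite("pics/w5.png",d["frame"])
E
```

```text
[array([-0.604 , -0.0779, -0.7021,  0.9466,  0.    ,  0.1078]), array([-0.604 ,  0.1886, -0.9604,  0.4218,  0.    ,  0.1078])]
False
0.4805402061743694 [-1.0023  0.4777  4.6628] [0.4455 0.1051 0.0527] 11.3083
0.47648898355823 [-0.0105 -0.1791 -3.0078] [0.4445 0.105  0.1993] 12.6917
```

View pics/w5.png

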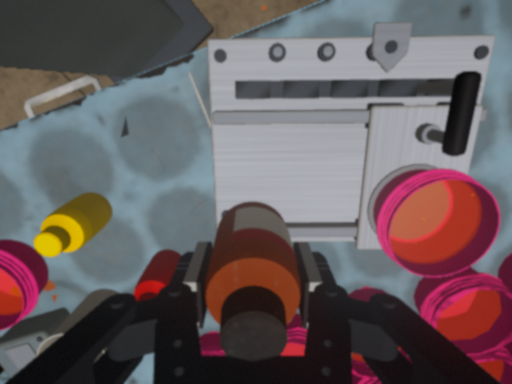

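```bash
python3 - <<'E'
from station import manip
from h import *
np.set_printoptions(precision=4,suppress=True)
q=down(.859)
manip.line_to([.295,-.115,.2],max_speed=.15)
manip.line_to([.295,-.115,.06],max_speed=.12)
r=manip.line_to([.295,-.115,.0405],max_speed=.03,guard=3)
o=manip.get_obs();print(r,o["finger_gap"],o["contact_force"],o["position"],o["time"])
d=manip.get_image("scene");cv2.imwrite("pics/s6.png",cv2.resize(d["frame"][130:330,130:380],None,fx=3,fy=3))
E
```

```text
True 0.4758692871384798 [-1.501  -1.4641  2.2286] [ 0.2947 -0.115   0.0425] 16.55
```

View pics/s6.png

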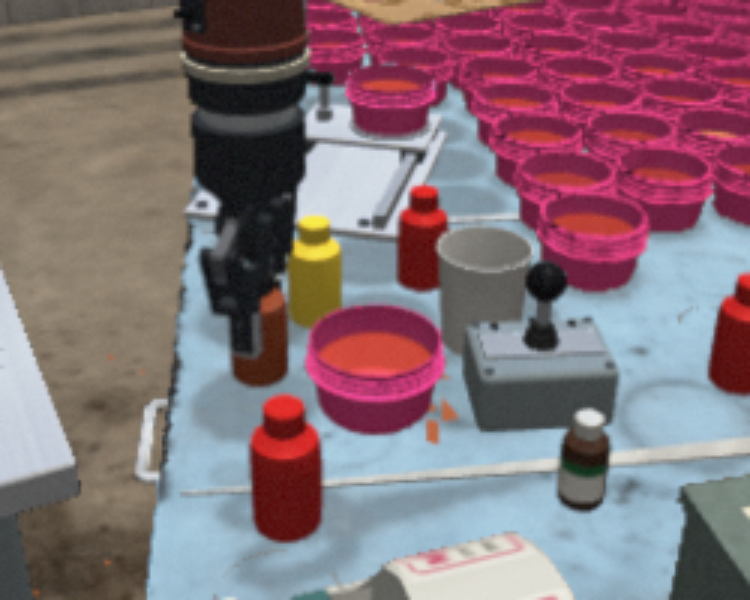

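The bottle is in contact with the table, upright, clear of the yellow bottle and tub; the lever is upright. Release and retreat.

```bash
python3 - <<'E'
from station import manip
from h import *
np.set_printoptions(precision=4,suppress=True)
manip.move_gripper(.68)
manip.sleep(.1)
p=manip.get_obs()["position"]
manip.line_to([p[0],p[1],.2],max_speed=.15)
o=manip.get_obs();print(o["time"],p)
d=manip.get_image("scene");cv2.imwrite("pics/s7.png",cv2.resize(d["frame"][130:330,130:380],None,fx=3,fy=3))
X=np.array([.295,-.115])
print(proj(d,[[*X,0],[*X,.085]])*1 ,(proj(d,[[*X,0],[*X,.085]])-[130,130])*3)
E
```

```text
18.2083 [ 0.2946 -0.1147  0.0427]
[[216.1873 253.9122]
 [214.6348 220.2357]] [[258.562  371.7365]
 [253.9044 270.7072]]
```

View pics/s7.png

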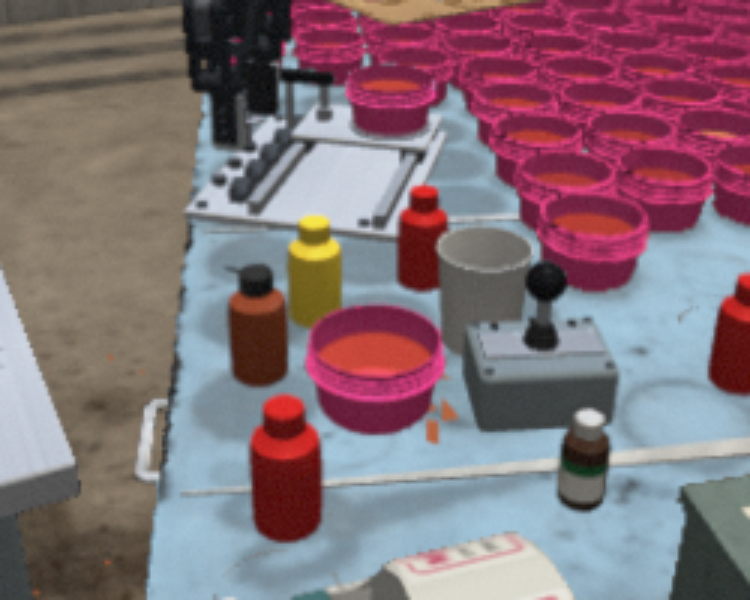

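```bash
python3 - <<'E'
from station import manip
from h import *
np.set_printoptions(precision=4,suppress=True)
th=-.708;q=down(th+np.pi/2)
b=np.array([.4993,.263])
p=manip.get_obs()["position"]
manip.move_gripper(.6,f_grip=50)
manip.line_to([p[0],p[1],.24],max_speed=.2)
manip.move_to([*b,.19],q)
o0=manip.get_obs()
print(manip.line_to([*b,.079],max_speed=.12,guard=8))
manip.move_gripper(0.0,f_grip=50)
o=manip.get_obs();print(o["finger_gap"],o["contact_force"]-o0["contact_force"],o["position"],o["time"])
d=manip.get_image("wrist");cv2.imwrite("pics/w8.png",d["frame"])
E
```

```text
False
0.16293200271020947 [0.0166 0.3776 5.907 ] [0.4998 0.2634 0.0797] 21.9333
```

View pics/w8.png

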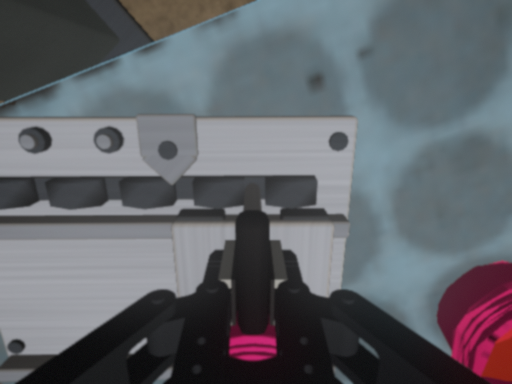

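```bash
python3 - <<'E'
from station import manip
from h import *
np.set_printoptions(precision=4,suppress=True)
o0=manip.get_obs();P=o0["position"]
uy=np.array([np.sin(.708),np.cos(.708),0])
T=np.array([.4993,.263,.0995])
manip.line_to(T,max_speed=.04)
o=manip.get_obs();print(o["position"]-P,o["contact_force"]-o0["contact_force"],o["finger_gap"])
if o["position"][2]-P[2]<.0195:
    T[2]+=.0202-(o["position"][2]-P[2]); manip.line_to(T,max_speed=.04)
    o=manip.get_obs();print(o["position"]-P,o["contact_force"]-o0["contact_force"])
manip.line_to(T-.045*uy,max_speed=.05)
o=manip.get_obs();print((o["position"]-P),(o["position"]-P)@uy,o["contact_force"]-o0["contact_force"],o["finger_gap"],o["time"])
d=manip.get_image("wrist");cv2.imwrite("pics/w9.png",d["frame"])
E
```

```text
[-0.0007 -0.0008  0.0197] [  1.6824  -3.5891 -13.1061] 0.16406656721034335
[-0.0303 -0.0356  0.0199] -0.04675651058698001 [  4.2496  -5.5961 -13.1121] 0.16938764340484727 23.7
```

View pics/w9.png

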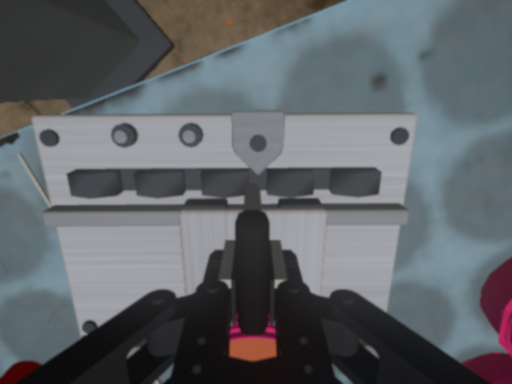

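```bash
python3 - <<'E'
from station import manip
from h import *
np.set_printoptions(precision=4,suppress=True)
uy=np.array([np.sin(.708),np.cos(.708),0])
T=np.array([.4993,.263,.0995])-.0437*uy
manip.line_to(T,max_speed=.03)
o=manip.get_obs();print(o["position"],o["contact_force"])
T[2]=.0795
print(manip.line_to(T,max_speed=.04,guard=25))
o=manip.get_obs();print(o["position"],o["contact_force"],o["finger_gap"])
manip.move_gripper(.6); manip.sleep(.1)
p=manip.get_obs()["position"]
manip.line_to([p[0],p[1],.2],max_speed=.15)
manip.line_to([.46,.15,.24],ori=down(.859),max_speed=.15)
import pickle
o=manip.get_obs(); d=manip.get_image("wrist");pickle.dump((o,d),open("w10.pkl","wb"))
cv2.imwrite("pics/w10.png",cv2.resize(d["frame"],None,fx=1.5,fy=1.5)); print(o["position"],o["time"])
d=manip.get_image("scene");cv2.imwrite("pics/s10.png",cv2.resize(d["frame"][130:330,130:380],None,fx=3,fy=3))
E
```

```text
[0.4705 0.2289 0.0996] [ 4.851  -4.0467 -6.4847]
False
[0.4711 0.2296 0.0797] [ 4.5221 -2.7819 -1.9888] 0.16480769510478935
[0.4599 0.1502 0.2396] 26.8917
```

View pics/w10.png

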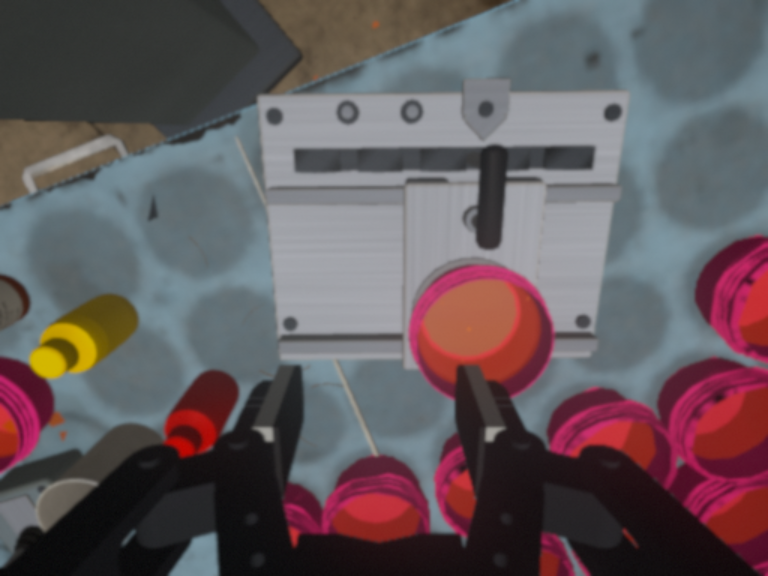

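View pics/s10.png

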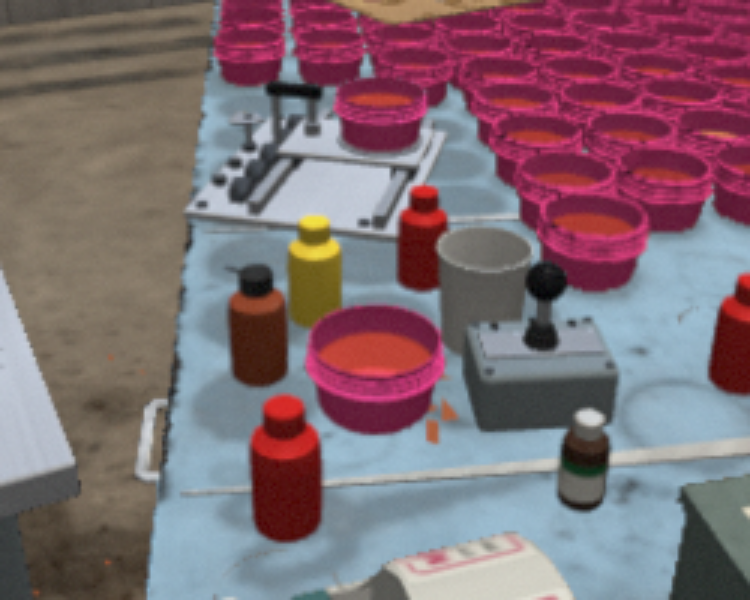

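```bash
python3 - <<'E'
from h import *
from station import manip
import pickle
np.set_printoptions(precision=4,suppress=True)
o,d=pickle.load(open("w10.pkl","rb")); p=(o["position"],o["tcp_rot"])
th=-.708;R=np.array([[np.cos(th),-np.sin(th)],[np.sin(th),np.cos(th)]]);c=np.array([.4967,.179])
s=lambda l:[((x+.5)/1.5-.5,(y+.5)/1.5-.5) for x,y in l]
for z in (.0905,.1):print(z,(onz(d,s([(494,148),(489,245)]),z,p)[:,:2]-c)@R)
print("flag",(onz(d,s([(486,108)]),.05,p)[:,:2]-c)@R)
# bar in scene: ends; predict for down vs 10mm up
S=manip.get_image("scene")
for h in (0,.01,.02):
    X=[[*(c+R@[x,.0225]),.083+h] for x in (-.0815,-.0195)]
    print(h,(proj(S,X)-130)*3)
E
```

```text
0.0905 [[-0.0804  0.0197]
 [-0.0242  0.0208]]
0.1 [[-0.0808  0.0174]
 [-0.0264  0.0185]]
flag [[-0.1032  0.0224]]
0 [[266.7522  87.4888]
 [323.9893  92.6309]]
0.01 [[266.46    78.369 ]
 [323.899   83.4148]]
0.02 [[266.1675  69.1858]
 [323.809   74.1335]]
```

```bash
python3 - <<'E'
from station import manip
print(manip.get_obs()["contact_force"],manip.get_obs()["time"]);print(manip.close_job())
E
```

```text
[ 0.79897137 -0.14010034 -0.65786137] 27.0417
the job is handed in; nothing more can be done
None
```

I did all three steps in order and handed the job in at about 27 s of the 61 s allowed. The system gave no verdict, so the results below are my own checks.

- **Lever:** I pinched the ball, carried it along its arc to upright and let go. In the wrist picture after release the ball was within about 3 pixels of where an upright ball should appear. The later scene pictures still show it upright.
- **Bottle:** I lifted it out of the track and stood it on free table at about (0.295, -0.115). After release it stood upright, clear of the yellow bottle and the loose tub.
- **Carriage:** The flag is beside the +22.5 mm notch. I lifted the bar about 20 mm, slid it there, lowered it and let go. My last pictures put the bar about 2 mm from the flag along the track, and its height in the scene view matches fully down.
- **Bystanders:** In the last scene picture the cup, small brown bottle and open tub look where they were. I checked this by eye only and did not measure them again.

Two things did not match. The track measured about 0.71 rad to the right, although the description says 0 to 0.5. Its plate also came out about 2% small in the top view. I used the measured pose, and the positions of the flag, studs and bar agreed with it to within 3–4 mm.

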